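Load a sample strip and unlatch its cassette

TASK

Take the shorter of the two sample strips standing in the wooden rack, slide it edge-down into the slot of the cassette in its dock until it is fully home, and let it go. Then pinch the cassette's two side catches fully in with the fingers, lift the cassette straight out of the dock with the strip in it, and finish while still holding it by the pinched catches, level and still, its underside about 13 cm above the bench. Leave the longer strip and the other things on the bench where they are.

Things in the scene. Friction and masses are not known exactly. Their poses are not given: they have to be found in the camera images.
- dock: Fixed aluminium socket, foot 210x96 mm (x by y), 8 mm thick, walls and rails up to 30 mm; origin at the centre of its underside on the bench, z up. The cassette stands in it on the 8 mm floor, parallel to it, with about 2 mm of play; two steel lips at the middle of the long sides (top at 30 mm) hook over the cassette's catches and hold it down.
- cassette: Grey plastic cassette with two black side catches, loose, about 0.34 kg (varies), 180 mm long (x), 62 mm high; its upper bar is 28 mm wide (y), its feet 44 mm. Origin at the centre of its underside, z up. It starts latched in the dock. A pull does not free it; with both catches pushed fully in it lifts straight up out of the dock, clear after 25 mm.
- slot_mouth (a point): Centre of the slot's mouth in the cassette's top face, 62 mm above the cassette's underside (70 mm above the bench while docked). The slot runs along the cassette's x: 168 mm long, 10 mm wide, 20 mm deep, closed ends, 3 mm chamfer round the mouth. A strip fully home stands 24 mm out of it.
- catch_left (a joint): Inward travel of the catch on the cassette's +y side, m: 0 sprung out (latched), 0.007 pushed fully in against its stop. Spring 2 N at 0, about 5 N fully in; free of the dock's lip beyond 0.005. The pair stands 62 mm wide over the pads, 48 mm when pinched; a pinch of 20 to 40 N holds both in and carries the cassette.
- catch_right (a joint): The same for the catch on the cassette's -y side.
- catch_left_pad (a point): Centre of the outer ribbed face of the +y catch's finger pad, 36 mm long (cassette x) and 26 mm high, 49 mm above the cassette's underside (57 mm above the bench while docked) and 31 mm from the cassette's middle when out. The pad's top is level with the cassette's top face; the space beside it is free down to the dock's lips 30 mm above the bench.
- catch_right_pad (a point): The same for the -y catch.
- rack: Fixed wooden rack, base 170x116x8 mm (x by y), origin at the centre of its underside, z up, with two places 75 mm apart (its y = +37.5 and -37.5 mm), each made of two pairs of 30 mm high posts at x = +55 and -55 mm, with free space between. One place holds the short strip, the other the long one; which is which varies.
- strip_short: The shorter strip of sample tiles, 164 mm long, 44 mm wide, 8 mm thick, about 0.06 kg, standing on edge in the rack with its length along the rack's x and its 44 mm width upright, top edge 52 mm above the bench. Grip it across its 8 mm thickness near the middle of its length. Origin at the middle of one of its broad faces. Own axes: x up, y along the length, z across the thickness.
- strip_short_top (a point): Middle of the short strip's upper long edge, halfway through its thickness; at the start 52 mm above the bench, and 24 mm above the cassette's top face when the strip is fully home. Axes as the strip's.
- strip_long_top (a point): The same point of the longer strip, 196 mm long, else alike, standing in the rack's other place; too long for the slot and to be left there.
- knob: Bystander: small round moulded knob, 38 mm across, 21 mm high; origin at the centre of its underside. Leave it alone.
- mould_small: Bystander: small metal mould block with a bored hole, 36x50x34 mm; origin at the centre of its underside. Leave it alone.
- hook_a00: Bystander: marbled plastic coat hook, 28x116x64 mm; origin at the centre of its underside. Leave it alone.
- hook_c: Bystander: wider marbled plastic coat hook, 52x90x64 mm; origin at the centre of its underside. Leave it alone.
- screwdriver: Bystander: flat-blade screwdriver lying on the bench, 191 mm long, 29 mm thick; origin at the centre of its underside. Leave it alone.
- mould_block: Bystander: metal mould half with a cavity, 45x100x30 mm; origin at the centre of its underside. Leave it alone.

How it is judged (in metres and radians):
On the way, in this order (a step that is already met when the one before it is completed fails the run):
1. the short strip is fully home in the slot, let go, with the cassette still down in its dock (x of strip_short_top in the frame of cassette between -0.008 and 0.008 m and y of strip_short_top in the frame of cassette between -0.006 and 0.006 m and z of strip_short_top in the frame of cassette between 0.08 and 0.089 m and angle between the y axis of strip_short and the x axis of cassette, either way round below 0.12 rad and z of cassette in the frame of dock below 0.012 m and contact force between the fingers and strip_short below 0.1 N), for 0.2 s.
2. both catches are pinched in while the cassette is still in the dock with the strip home (x of strip_short_top in the frame of cassette between -0.008 and 0.008 m and y of strip_short_top in the frame of cassette between -0.006 and 0.006 m and z of strip_short_top in the frame of cassette between 0.08 and 0.089 m and angle between the y axis of strip_short and the x axis of cassette, either way round below 0.12 rad and value of joint each of catch_left, catch_right above 0.005 m and z of cassette in the frame of dock below 0.012 m), for 0.05 s.
At the end, for the whole second after the job is handed in: Fingers hold the cassette, both catches in over 5 mm, off the dock, underside 90 to 200 mm above the bench, tilt under 0.15 rad, speed under 20 mm/s; short strip home (top 80 to 89 mm above the cassette's underside, within 8 mm along, 6 mm across, 0.12 rad) and not gripped (x of strip_short_top in the frame of cassette between -0.008 and 0.008 m and y of strip_short_top in the frame of cassette between -0.006 and 0.006 m and z of strip_short_top in the frame of cassette between 0.08 and 0.089 m and angle between the y axis of strip_short and the x axis of cassette, either way round below 0.12 rad and value of joint each of catch_left, catch_right above 0.005 m and z of cassette in the frame of dock between 0.09 and 0.2 m and angle between cassette's own z axis and vertical below 0.15 rad and contact force between the fingers and cassette above 3 N and contact force between cassette and dock below 0.05 N and linear speed of cassette below 0.02 m/s and contact force between the fingers and strip_short below 0.1 N); the arm keeps its last pose, push and grip.
It fails at once if the cassette is drawn up with a catch not pressed in, or dropped (z of cassette in the frame of dock above 0.014 m and value of joint any of catch_left, catch_right below 0.003 m).
It fails at once if the longer strip is moved by more than 30 mm (distance of strip_long_top from where it was at the start of the episode above 0.03 m).
It fails at once if a bystander is moved by more than 30 mm (distance of any of knob, mould_small, hook_a00, hook_c, screwdriver, mould_block from where it was at the start of the episode above 0.03 m).
It also fails if it takes over 56 s, if anything falls off the work surface, if the arm or the gripper's body presses on something with over 40 N, if the wrist force passes 120 N, or if a joint passes its speed limit or range.

ROBOT

A 6-joint arm with a two-finger parallel gripper is mounted at the origin on the work surface; the furniture and walls round the work are solid. World frame = base frame: x ahead of the robot, y to its left, z up, the work surface at z = 0. Lengths are in mm, angles in rad, forces in N, time in s.
With the tool pointing down it reaches from about 350 to 875 mm from the base axis. Payload 4.2 kg.
Tool frame: the origin (TCP) lies on the mounting face of the last link; the fingertips stand 173 mm ahead of it and the grasp point (between the pads) lies 155 mm ahead of it (tcp_to_grasp is the distance from the TCP to the grasp point, in mm); z points along the fingers, y is the direction in which the jaws open and shut (so a half turn about z gives the same grasp; the last joint's range is limited). The gripper opens to 85 mm and grips with 20 to 120 N. Pads are 22 mm wide; open, the fingers measure 114 mm over their backs; the gripper's body (76 mm by 85 mm) begins 54 mm behind the grasp point. The pads swing forward as they close: fully open they stand 13 mm farther back than shut.
Start: joints at [0.259, 0.385, 0.008, 0, -1.194, -0.259], TCP at [624.98, 0.025, 404.712] pointing down, gripper open.
Joint ranges: [-3.14, 3.14], [-1.21, 2.06], [-1.07, 1.41], [-3.16, 2.05], [-2.99, -0.16], [-3.1, 3.1]. Speed limits (rad/s): [2.79, 2.79, 3.14, 3.14, 3.14, 3.14].

INTERFACE

Orientations are given as a unit quaternion [x, y, z, w].
In Python, from bench import * gives the robot as it stands. The module is installed in compiled form; this text tells all that it offers.
- The arm moves only by the tool apply_moves, never from a script. Its arguments are lists of equal length, an entry for each row: "fingers": the closure, from 0 (fully open) to 1 (shut); "dp": the shift along the world's x, y, z in cm, a list of three; "yaw": the turn about the world's z in degrees. A call has 1 to 10 rows; each row is the pose to reach, as a shift and turn from the pose measured when the call began; what a row does not reach only later rows make up. A row lasts 1/10 s, in which the tool goes at most 50 mm and 8.59 degrees, less where a joint would pass 70% of its speed; a pose out of reach is approached as far as the arm can. A call with a gripper value outside its range is refused whole. The fingers move at their own pace and stop on an object; the grip force is fixed at half the most. Time passes only in rows, so rows that repeat a pose let the fingers close. It gives the time, the measured TCP pose, the force and the opening at its end, in the units of the state.
- read_state(): the state, without advancing time (a new reading comes with each control period).
- get_image(name): name is "scene" or "side" or "wrist"; returns a dict with "color" (480x640x3 uint8, blue, green, red), "mtx" (3x3 intrinsics, pixels), "k1" (the pictures are not rectified: a ray, as slopes to the right and down, at radius r is drawn at 1 + k1 r^2 times it, then the intrinsics apply), "camera_from_world" (4x4, takes a point from world to camera coordinates); the wrist camera has in their place "tool_from_camera" (4x4, takes a point from camera to tool coordinates, whose origin is the TCP and whose axes are the flange's). Camera axes: x right, y down, z forward; pixel columns grow to the right and rows downward; lengths in mm; the calibration is good to about 2 mm. A picture is of the moment at which its call begins: read the wrist's pose just before it. There is no depth.
- job_done(): hands the job in, once; it reports no verdict.
The state is a dict: "clock": time; "joints": joint angles; "joint_vel": joint speeds; "joint_efforts": joint torques, N m; "position": TCP position; "ee_rot": TCP orientation; "contact_force": force on the tool from outside, world axes, zero at the start; "wrist_torque": the same for the moment, N m; "gripper_width": finger opening in mm.
Only numpy, scipy, OpenCV 4.12 (cv2) and the standard library are available. Lean on these libraries where they do the work, as an engineer would, in place of code of your own. Each camera call takes 0.05 s, during which the arm holds its last target. There are 200 camera calls.

## Working session

There is one attempt and no reset: what is moved stays moved. The work goes in short steps, Python scripts to look and compute and a tool call to move; the robot and the scene stay as the last step left them, time stands still between calls to the robot, and variables do not carry over. Pictures are saved under pics/ and viewed, about 8 in all and at most 12, crops included, and the job is handed in when it is done.

Besides the shell and the picture viewer there is one more tool, called after ">>>" as name([rows], argument=value, ...), one row to a line, values as JSON. apply_moves: Moves the arm, as the interface text tells. Its arguments: {"type":"object","properties":{"fingers":{"type":"array","items":{"type":"number"}},"dp":{"type":"array","items":{"type":"array","items":{"type":"number"}}},"yaw":{"type":"array","items":{"type":"number"}}},"required":["fingers","dp","yaw"]}

```bash
mkdir -p pics
cat > h.py <<'E'
from bench import *
import numpy as np, cv2
from scipy.spatial.transform import Rotation as R
def grab(name,fn=None):
    s=read_state(); im=get_image(name); 
    if fn: cv2.imwrite('pics/'+fn,im['color'])
    if name=='wrist':
        T=np.eye(4);T[:3,:3]=R.from_quat(s['ee_rot']).as_matrix();T[:3,3]=s['position']
        W=T@np.array(im['tool_from_camera'])
    else: W=np.linalg.inv(np.array(im['camera_from_world']))
    im['W']=W; return im
def ray(im,uv,z):
    K=np.array(im['mtx']);uv=np.atleast_2d(np.array(uv,float))
    d=(uv-K[:2,2])/[K[0,0],K[1,1]]
    x=d.copy()
    for _ in range(20): x=d/(1+im['k1']*(x**2).sum(1,keepdims=True))
    D=np.c_[x,np.ones(len(x))]@im['W'][:3,:3].T; o=im['W'][:3,3]
    return o+D*((z-o[2])/D[:,2])[:,None]
E
python3 - <<'E'
from h import *
a=grab('scene','s.png');b=grab('wrist','w.png')
c=np.hstack([a['color'],b['color']]);
print(read_state()); print(a['W'],b['W'],a['k1'],b['k1'])
E
```

```text
{'clock': 0.1, 'joints': array([ 2.58579222e-01,  3.85467496e-01,  6.78323305e-03, -4.14486041e-04,
       -1.19398688e+00, -2.58583236e-01]), 'joint_vel': array([-0.00107137, -0.00363077,  0.00133395,  0.00145992,  0.00088899,
        0.0011087 ]), 'joint_efforts': array([-2.41840362e-04, -3.93318665e+01,  1.88929778e+01,  4.19793829e+00,
       -2.58899068e-03, -3.31562532e-06]), 'position': array([6.24824274e+02, 2.07161831e-02, 4.03749152e+02]), 'ee_rot': array([-7.07050987e-01,  7.07161923e-01,  6.37827149e-04, -7.13453632e-04]), 'contact_force': array([ 0.17746372, -0.01306776, -0.46106398]), 'wrist_torque': array([-0.00531945, -0.00704632, -0.0151493 ]), 'gripper_width': 85.32536015694613}
[[ 7.87551924e-01 -2.66294297e-01  5.55742130e-01  5.96757449e+01]
 [-6.16236266e-01 -3.45947555e-01  7.07511946e-01 -7.56092481e+02]
 [ 3.85123457e-03 -8.99670849e-01 -4.36551866e-01  4.54432656e+02]
 [ 0.00000000e+00  0.00000000e+00  0.00000000e+00  1.00000000e+00]] [[-9.99997982e-01  4.68749591e-05 -2.00829493e-03  6.23979353e+02]
 [-6.15347853e-04  9.44521754e-01  3.28448288e-01 -8.35349500e+01]
 [ 1.91227425e-03  3.28448861e-01 -9.44519819e-01  3.72431058e+02]
 [ 0.00000000e+00  0.00000000e+00  0.00000000e+00  1.00000000e+00]] -0.016282381811965868 -0.06165153047675964
```

View pics/s.png

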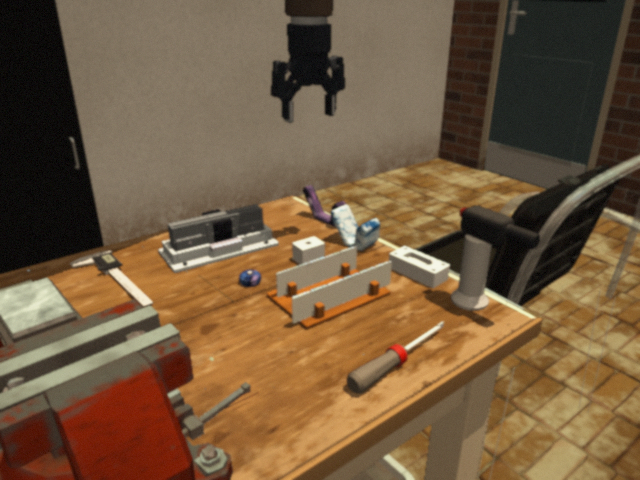

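View pics/w.png

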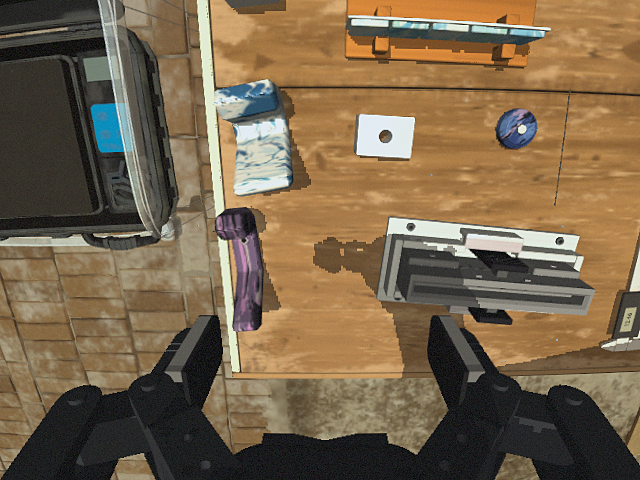

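The scene view shows the rack with two strips: near strip top edge about (293,298)–(392,263), far strip about (277,272)–(356,249). The docked cassette is at about (218,230). In the wrist view the cassette is near (490,280) and one strip's top edge runs (348,20)–(548,32).

Run:
```python
from h import *
a=grab('scene');b=grab('wrist');np.set_printoptions(precision=1,suppress=True)
for n,p in [('near',[(293,298),(392,263)]),('far',[(277,272),(356,249)])]:
    q=ray(a,p,52);print(n,q,np.linalg.norm(q[1]-q[0]),q.mean(0))
q=ray(b,[(349,17),(549,30)],52);print('w',q,np.linalg.norm(q[1]-q[0]),q.mean(0))
print('foot',ray(b,[(390,217),(578,235),(379,301)],8))
print('body top',ray(b,[(397,237),(580,256),(593,290)],62))
c=cv2.resize(b['color'][200:340,340:640],(780,364),interpolation=cv2.INTER_CUBIC)
d=cv2.resize(a['color'][180:340,150:410],(780,480),interpolation=cv2.INTER_CUBIC)
cv2.imwrite('pics/c.png',cv2.resize(np.vstack([c,d]),(600,600*844//780))[:600])
```

```text
near [[ 420.8 -231.3   52. ]
 [ 610.2 -243.4   52. ]] 189.75724678920838 [ 515.5 -237.3   52. ]
far [[ 444.9 -153.5   52. ]
 [ 597.1 -169.5   52. ]] 153.04660429309033 [ 521.  -161.5   52. ]
w [[ 604.7 -156.8   52. ]
 [ 444.2 -151.7   52. ]] 160.5908924917481 [ 524.5 -154.3   52. ]
foot [[556.4  15.9   8. ]
 [351.2  35.    8. ]
 [562.9 112.5   8. ]]
body top [[559.1  19.6  62. ]
 [384.8  38.1  62. ]
 [362.6  73.6  62. ]]
```

View pics/c.png

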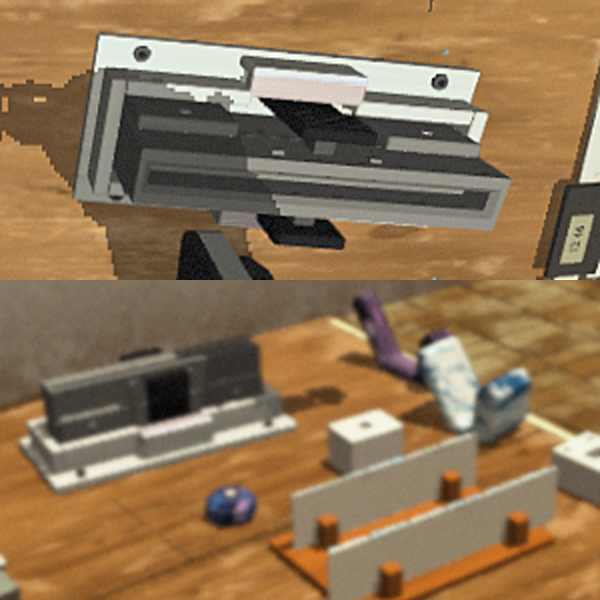

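The far strip, at about (523,-156), measures about 160 mm and is the short one. The other is about 190 mm. The cassette is near (470,55) with a yaw of about -5°. Moving over the short strip.

>>> apply_moves([
  [-2,-3,-1],
  [-4,-6,-3],
  [-6,-9,-5],
  [-8,-12,-7],
  [-10,-15.5,-9],
  [-10,-15.5,-10],
  [-10,-15.5,-10],
  [-10,-15.5,-10],
  [-10,-15.5,-10],
  [-10,-15.5,-10],
], fingers=[0,0,0,0,0,0,0,0,0,0], yaw=[-8,-16,-24,-32,-40,-48,-56,-64,-72,-80])

```text
clock: 1.2
position: [524.8, -155.1, 303.8]
ee_rot: [-0.084, 0.996, 0.001, -0.0]
contact_force: [0.6, 0.4, -0.4]
gripper_width: 85.7
```

>>> apply_moves([
  [0,0,0],
  [0,0,0],
  [0,0,0],
], fingers=[0,0,0], yaw=[-8,-12,-12])

```text
clock: 1.5
position: [524.8, -155.1, 303.7]
ee_rot: [0.02, 1.0, 0.001, -0.0]
contact_force: [-0.7, -0.1, 0.1]
gripper_width: 85.3
```

Run:
```python
from h import *
b=grab('wrist','w2.png');s=read_state();print(s['position'],s['joints'],R.from_quat(s['ee_rot']).as_matrix().round(3))
```

```text
[ 524.75121934 -155.05991754  303.73569787] [ 0.00867736  0.35024943 -0.32274531 -0.00197645 -0.89846678 -1.61780553] [[-0.999  0.04  -0.001]
 [ 0.04   0.999  0.002]
 [ 0.001  0.002 -1.   ]]
```

View pics/w2.png

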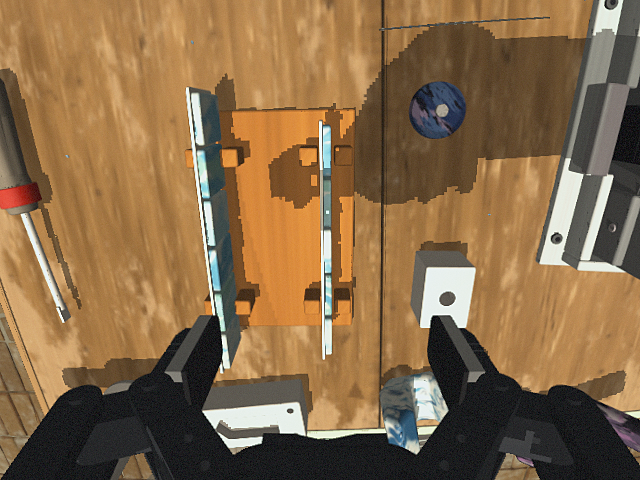

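The short strip's top edge runs from about (325,122) to (328,357), white backing on the left and tiles on the right. The jaws straddle it. I'll measure it precisely.

Run:
```python
from h import *
b=grab('wrist');im=b['color'].astype(int);np.set_printoptions(precision=1,suppress=True)
m=((im[:,:,0]>im[:,:,2]-15)&(im.sum(2)>150))
ed=[]
for r in range(115,365,8):
    c=np.where(m[r,310:345])[0]+310
    if len(c): ed.append((r,c.min(),c.max()+1))
for e in ed: print(e,end=' ')
E=np.array([e for e in ed if 8<=e[2]-e[1]<=16],float)
L=ray(b,E[:,[1,0]],52);Rr=ray(b,E[:,[2,0]],52)
M=(L+Rr)/2;p=np.polyfit(M[:,0],M[:,1],1);print('\nwidth',np.median(Rr[:,1]-L[:,1]),'yaw',np.degrees(np.arctan(p[0])),M[[0,-1]])
rows=np.where(m[:,322:329].any(1))[0];rows=rows[(rows>100)&(rows<370)];print(rows.min(),rows.max(),ray(b,[(325,rows.min()),(328,rows.max()+1)],52))
print('y at 524',np.polyval(p,524))
```

```text
(123, np.int64(319), np.int64(322)) (131, np.int64(320), np.int64(331)) (139, np.int64(320), np.int64(331)) (147, np.int64(320), np.int64(331)) (155, np.int64(320), np.int64(331)) (163, np.int64(320), np.int64(331)) (171, np.int64(323), np.int64(331)) (179, np.int64(323), np.int64(331)) (187, np.int64(323), np.int64(331)) (195, np.int64(324), np.int64(331)) (203, np.int64(324), np.int64(331)) (211, np.int64(323), np.int64(331)) (219, np.int64(323), np.int64(331)) (227, np.int64(324), np.int64(331)) (235, np.int64(321), np.int64(331)) (243, np.int64(321), np.int64(331)) (251, np.int64(321), np.int64(331)) (259, np.int64(321), np.int64(332)) (267, np.int64(321), np.int64(332)) (275, np.int64(321), np.int64(332)) (283, np.int64(321), np.int64(332)) (291, np.int64(322), np.int64(332)) (299, np.int64(322), np.int64(332)) (307, np.int64(322), np.int64(332)) (315, np.int64(322), np.int64(332)) (323, np.int64(322), np.int64(332)) (331, np.int64(322), np.int64(332)) (339, np.int64(322), np.int64(332)) (347, np.int64(322), np.int64(332)) (355, np.int64(322), np.int64(325)) 
width 6.494802195172326 yaw -1.8114106700262937 [[ 448.  -149.8   52. ]
 [ 594.2 -154.3   52. ]]
125 358 [[ 444.7 -150.    52. ]
 [ 604.4 -153.9   52. ]]
y at 524 -152.0066865478195
```

>>> apply_moves([
  [0,0.3,-3],
  [0,0.3,-6.5],
  [0,0.3,-9],
  [0,0.3,-9.9],
  [0,0.3,-9.9],
  [0,0.3,-9.9],
  [0,0.3,-9.9],
  [0,0.3,-9.9],
  [0,0.3,-9.9],
  [0,0.3,-9.9],
], fingers=[0,0,0.3,0.5,0.6,1,1,1,1,1], yaw=[0.6,0.6,0.6,0.6,0.6,0.6,0.6,0.6,0.6,0.6])

```text
clock: 2.6
position: [525.4, -152.0, 206.2]
ee_rot: [0.014, 1.0, 0.001, 0.001]
contact_force: [-1.0, 0.2, 6.5]
gripper_width: 5.9
```

Run:
```python
from h import *
b=grab('wrist','w3.png');a=grab('side','side3.png');s=read_state();print(s['position'],s['gripper_width'],s['contact_force'])
cv2.imwrite('pics/v3.png',cv2.resize(np.hstack([b['color'],a['color']]),(800,300),interpolation=cv2.INTER_AREA))
```

```text
[ 525.39971538 -152.0480819   206.18028193] 5.802791271976017 [-0.67026437  0.31952832  5.82890945]
```

View pics/v3.png

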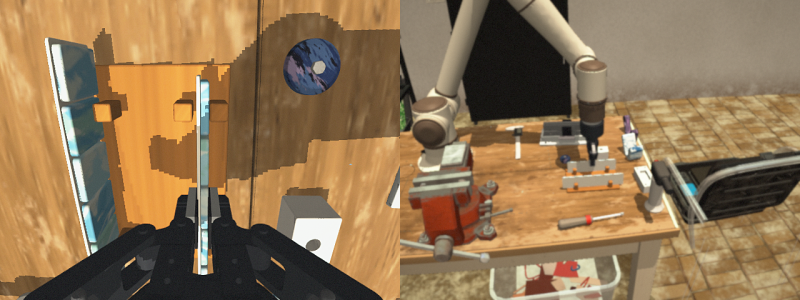

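The strip is gripped at 5.8 mm, with the jaws near mid-length. I'll lift it and stop beside the cassette so its slot is in clear view.

>>> apply_moves([
  [0,0,1],
  [0,0,3],
  [0,0,6],
  [0,0,9],
  [0,2,12],
  [0,5,13],
  [0,9,13],
  [0,12,13],
  [0,14,13],
  [0,14,13],
], fingers=[1,1,1,1,1,1,1,1,1,1], yaw=[0,0,0,0,0,-1,-2,-3,-4,-4])

```text
clock: 3.7
position: [525.1, -10.2, 336.8]
ee_rot: [0.048, 0.999, 0.001, 0.001]
contact_force: [-0.5, -0.4, -0.6]
gripper_width: 6.0
```

Run:
```python
from h import *
b=grab('wrist','w4.png');s=read_state();print(s['position'],s['gripper_width'],s['contact_force'],R.from_quat(s['ee_rot']).as_matrix().round(4)[0])
```

```text
[525.08822414 -11.17732061 336.62130281] 5.9108963879150656 [ 0.03266736 -0.83559683 -0.2557709 ] [-0.9954  0.0957  0.0023]
```

View pics/w4.png

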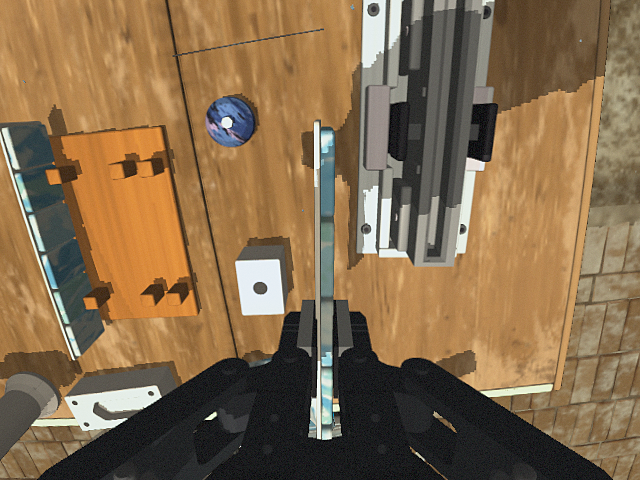

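The short strip hangs at column ~322, rows 122–437. The cassette top is at (435,265) upward but is cut off at the image top, so I'm shifting back in x.

>>> apply_moves([
  [-3,0,0],
  [-5.5,0,0],
  [-5.5,0,0],
  [-5.5,0,0],
], fingers=[1,1,1,1], yaw=[0,0,0,0])

```text
clock: 4.15
position: [469.9, -11.9, 337.2]
ee_rot: [0.048, 0.999, 0.001, 0.002]
contact_force: [-0.1, -0.0, -0.7]
gripper_width: 6.3
```

Run:
```python
from h import *
b=grab('wrist','w5.png');s=read_state();print(s['position'],s['gripper_width'],s['contact_force'],R.from_quat(s['ee_rot']).as_matrix().round(4)[0])
c=b['color'][20:340,300:540];cv2.imwrite('pics/w5c.png',cv2.resize(c,(450,600),interpolation=cv2.INTER_CUBIC))
```

```text
[470.45239294 -11.73203186 337.11874696] 6.015027667027556 [ 1.69864743 -0.70038987 -1.20751248] [-0.9953  0.0963  0.0035]
```

View pics/w5c.png

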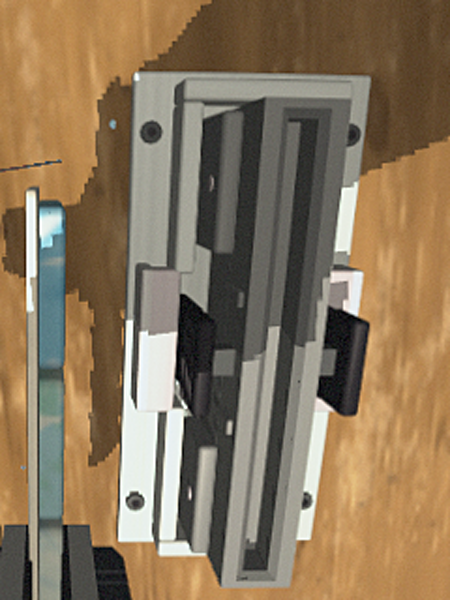

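The top-face corners in the crop are about (265,97), (350,98), (291,587) and (221,587). The strip's top edge spans crop columns 27–66 and its end is at row ~190. I'll compute both poses.

Run:
```python
from h import *
np.set_printoptions(precision=1,suppress=True)
b=grab('wrist');s=read_state();f=lambda p:np.array(p,float)/1.875+[300,20]
C=ray(b,f([(265,97),(350,98),(291,587),(221,587)]),70);print(C,'ctr',C.mean(0))
print('len',np.linalg.norm(C[0]-C[3]),np.linalg.norm(C[1]-C[2]),'wid',np.linalg.norm(C[0]-C[1]),np.linalg.norm(C[2]-C[3]))
d=(C[2]+C[3]-C[0]-C[1])/2;print('yaw',np.degrees(np.arctan2(d[1],d[0])))
S=ray(b,f([(288,108),(330,108),(271,573),(237,573)]),70);print('slotctr',S.mean(0),S)
F=ray(b,f([(136,73),(370,76),(118,541)]),8);print('foot',F,'ctr',(F[1]+F[2])/2)
H=ray(b,f([(27,190),(66,202),(29,500),(64,500)]),s['position'][2]-206.2+52);print('strip',H)
e=(H[2]+H[3]-H[0]-H[1])/2;print('yaw',np.degrees(np.arctan(e[1]/e[0])), 'end',(H[0]+H[1])/2, s['position'])
t=R.from_quat(s['ee_rot']).as_matrix()[:,0];print('toolyaw',np.degrees(np.arctan2(-t[1],-t[0])), R.from_quat(s['ee_rot']).as_matrix()[:,2])
```

```text
[[367.9  69.4  70. ]
 [370.2  96.8  70. ]
 [549.5  81.1  70. ]
 [546.4  52.9  70. ]] ctr [458.5  75.   70. ]
len 179.305065938573 179.94900091221598 wid 27.46857529768181 28.38966420673582
yaw -5.140705997490922
slotctr [456.8  74.8  70. ] [[371.8  76.8  70. ]
 [372.8  90.3  70. ]
 [542.   72.9  70. ]
 [540.6  59.3  70. ]]
foot [[350.2  37.2   8. ]
 [358.5 130.8   8. ]
 [557.2  17.1   8. ]] ctr [457.9  73.9   8. ]
strip [[387.4  -5.4 182.7]
 [390.    1.  182.7]
 [445.4 -11.1 182.7]
 [446.1  -4.2 182.7]]
yaw -5.4731342905041025 end [388.7  -2.2 182.7] [470.7 -11.6 336.9]
toolyaw -5.529027383042608 [ 0.  0. -1.]
```

The cassette centre is at about (458.3, 74.8), yaw -5.1°. The strip centre is at about (470.2, -9.9), yaw -5.5°. Next, move over the slot with the strip's lower edge about 8 mm above the mouth.

>>> apply_moves([
  [-0.4,3,0],
  [-0.8,6,0],
  [-1.2,8.5,0],
  [-1.2,8.5,-1],
  [-1.2,8.5,-3],
  [-1.2,8.5,-5],
  [-1.2,8.5,-6],
  [-1.2,8.5,-6],
  [-1.2,8.5,-6],
], fingers=[1,1,1,1,1,1,1,1,1], yaw=[0.3,0.3,0.3,0.3,0.3,0.3,0.3,0.3,0.3])

```text
clock: 5.15
position: [459.3, 73.2, 277.2]
ee_rot: [0.046, 0.999, 0.001, 0.002]
contact_force: [-0.4, -0.6, -0.5]
gripper_width: 6.3
```

Run:
```python
from h import *
b=grab('wrist','w6.png');s=read_state();print(s['position'],s['gripper_width'],s['contact_force'],R.from_quat(s['ee_rot']).as_matrix().round(4)[0])
c=b['color'][0:340,180:460];cv2.imwrite('pics/w6c.png',cv2.resize(c,(494,600),interpolation=cv2.INTER_CUBIC))
```

```text
[459.31321642  73.33529005 277.57403581] 6.023767284729196 [-0.22919355  0.27355933 -0.23775958] [-0.9958  0.0913  0.0046]
```

View pics/w6c.png

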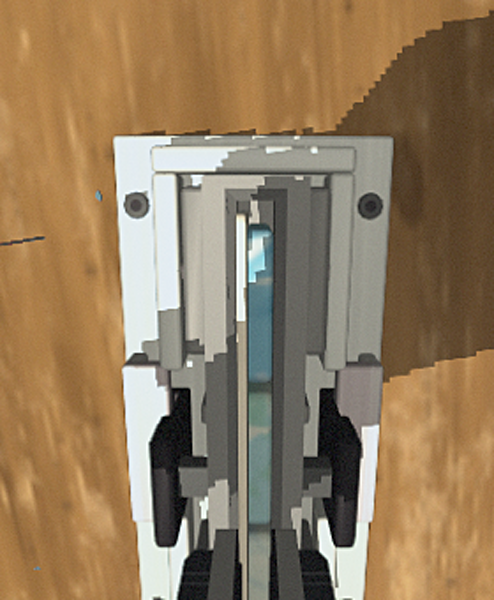

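The strip sits inside the slot outline, about 1 mm to the +y side. I'll correct that and descend in stages.

>>> apply_moves([
  [-0.05,-0.1,0],
  [-0.05,-0.1,-0.5],
  [-0.05,-0.1,-0.9],
  [-0.05,-0.1,-1.2],
  [-0.05,-0.1,-1.5],
  [-0.05,-0.1,-1.8],
  [-0.05,-0.1,-1.8],
], fingers=[1,1,1,1,1,1,1], yaw=[0,0,0,0,0,0,0])

```text
clock: 5.9
position: [458.7, 72.3, 259.1]
ee_rot: [0.046, 0.999, 0.001, 0.002]
contact_force: [-0.4, 0.2, 0.6]
gripper_width: 5.9
```

>>> apply_moves([
  [0,0,-0.4],
  [0,0,-0.7],
  [0,0,-0.9],
  [0,0,-1.0],
  [0,0,-1.1],
  [0,0,-1.1],
], fingers=[1,1,1,1,1,1], yaw=[0,0,0,0,0,0])

```text
clock: 6.5
position: [458.7, 72.3, 248.2]
ee_rot: [0.046, 0.999, 0.001, 0.002]
contact_force: [-0.4, 0.4, 1.3]
gripper_width: 6.1
```

>>> apply_moves([
  [0,0,-0.1],
  [0,0,-0.2],
  [0,0,-0.2],
], fingers=[1,1,1], yaw=[0,0,0])

```text
clock: 6.8
position: [458.7, 72.4, 248.1]
ee_rot: [0.045, 0.999, 0.0, 0.002]
contact_force: [-6.1, 1.0, 14.9]
gripper_width: 5.8
```

>>> apply_moves([
  [0,0,0.05],
  [0,0,0.05],
  [0,0,0.1],
  [0,0,0.2],
  [0,0,0.5],
  [0,0,1],
  [0,0,1.5],
  [0,0,1.5],
  [0,0,1.5],
], fingers=[1,0,0,0,0,0,0,0,0], yaw=[0,0,0,0,0,0,0,0,0])

```text
clock: 7.7
position: [458.6, 72.4, 263.4]
ee_rot: [0.045, 0.999, 0.001, 0.002]
contact_force: [-0.2, 1.1, 0.4]
gripper_width: 85.2
```

Run:
```python
from h import *
b=grab('wrist','w7.png');s=read_state();print(s['position'],s['gripper_width'],s['contact_force'])
cv2.imwrite('pics/w7c.png',cv2.resize(b['color'],(800,600),interpolation=cv2.INTER_CUBIC))
```

```text
[458.58493712  72.34681991 263.20985519] 85.38210696438921 [-0.20643707  0.63054571 -0.71139039]
```

View pics/w7c.png

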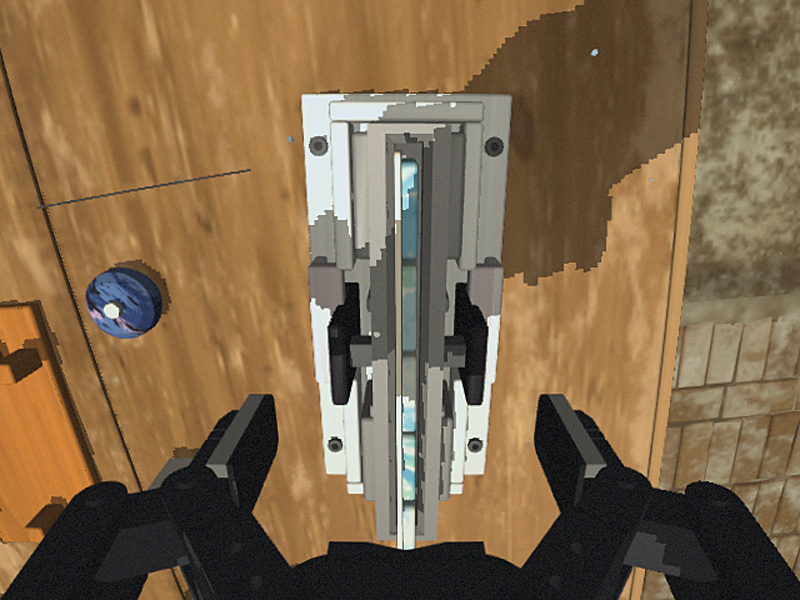

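The strip is released and appears seated: its top edge runs rows 152–548 at col ~405. The fingers are open symmetrically about it. I'll check the height by length and the catch position.

Run:
```python
from h import *
np.set_printoptions(precision=1,suppress=True)
b=grab('wrist');f=lambda p:np.array(p,float)/1.25
for z in (90,94,98,105):
  q=ray(b,f([(400,152),(406,548)]),z);print(z,q[:, :2],np.linalg.norm(q[1]-q[0]))
C=ray(b,f([(387,133),(436,133),(435,541),(377,541)]),70);print(C,C.mean(0))
# catch tops, near ends / far ends
print(ray(b,f([(346,283),(347,403),(468,285),(480,403)]),70))
```

```text
90 [[376.3  79.6]
 [529.5  67.7]] 153.75659572127947
94 [[376.2  79.7]
 [525.1  68. ]] 149.41497786672974
98 [[376.1  79.7]
 [520.7  68.4]] 145.07336001218002
105 [[376.   79.8]
 [513.   69.1]] 137.47552876671804
[[370.2  75.7  70. ]
 [371.7  91.8  70. ]
 [548.4  79.5  70. ]
 [546.   52.7  70. ]] [459.1  74.9  70. ]
[[420.6  55.4  70. ]
 [470.9  49.   70. ]
 [425.4  99.9  70. ]
 [475.8 102.6  70. ]]
```

Home: the strip end is within about 1 mm of expected, and it bottomed with force at the expected height. Descending over the catches with the jaws open.

>>> apply_moves([
  [0,0,-1.5],
  [0,0,-3],
  [0,0,-4.5],
  [0,0,-5.6],
  [0,0,-5.6],
  [0,0,-5.6],
], fingers=[0,0,0,0,0,0], yaw=[0,0,0,0,0,0])

```text
clock: 8.4
position: [458.8, 72.4, 207.1]
ee_rot: [0.045, 0.999, 0.0, 0.002]
contact_force: [-0.1, -1.3, 0.0]
gripper_width: 85.4
```

>>> apply_moves([
  [0,0,0],
  [0,0,0],
  [0,0,0],
  [0,0,0],
  [0,0,0],
  [0,0,0],
  [0,0,0],
  [0,0,0],
  [0,0,0],
  [0,0,0],
], fingers=[0.2,0.3,0.4,0.6,0.8,1,1,1,1,1], yaw=[0,0,0,0,0,0,0,0,0,0])

```text
clock: 9.4
position: [459.3, 72.8, 209.8]
ee_rot: [0.045, 0.999, 0.001, 0.003]
contact_force: [-5.1, 1.0, 18.6]
gripper_width: 43.2
```

Run:
```python
from h import *
b=grab('wrist','w8.png');s=read_state();print(s['position'],s['gripper_width'],s['contact_force'])
```

```text
[459.30182383  72.83200777 209.7538935 ] 42.70323305915424 [-5.21930148  1.56751231 18.83287713]
```

View pics/w8.png

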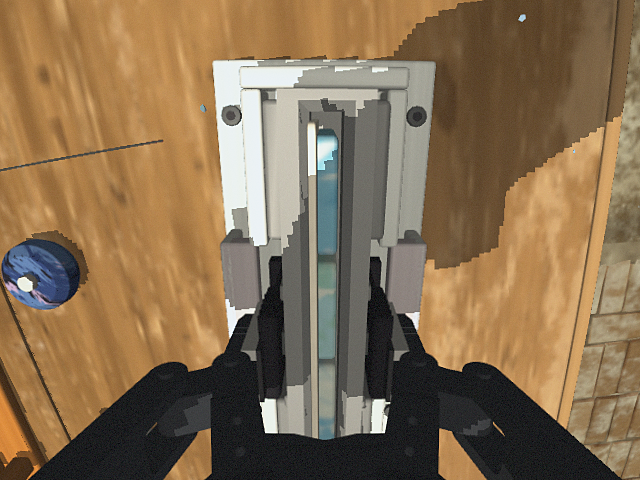

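Both catches look pinched symmetrically; the opening reads 42.7 mm. I'll lift slowly at first to check it follows.

>>> apply_moves([
  [0,0,0],
  [0,0,0.1],
  [0,0,0.2],
  [0,0,0.4],
  [0,0,0.6],
  [0,0,0.8],
], fingers=[1,1,1,1,1,1], yaw=[0,0,0,0,0,0])

```text
clock: 10.05
position: [459.3, 72.8, 217.6]
ee_rot: [0.045, 0.999, 0.001, 0.003]
contact_force: [0.2, 0.0, -3.9]
gripper_width: 42.5
```

A load of 3.9 N equals the cassette plus strip weight, so it is free of the lips.

>>> apply_moves([
  [0,0,0.8],
  [0,0,1.6],
  [0,0,2.6],
  [0,0,3.8],
  [0,0,5.2],
  [0,0,6.8],
  [0,0,8.4],
  [0,0,9.8],
  [0,0,10.8],
  [0,0,11.3],
], fingers=[1,1,1,1,1,1,1,1,1,1], yaw=[0,0,0,0,0,0,0,0,0,0])

```text
clock: 11.05
position: [459.2, 72.8, 332.1]
ee_rot: [0.045, 0.999, 0.001, 0.004]
contact_force: [-0.2, -1.1, -4.2]
gripper_width: 42.4
```

>>> apply_moves([
  [0,0,0],
  [0,0,0],
  [0,0,0],
  [0,0,0],
  [0,0,0],
  [0,0,0],
], fingers=[1,1,1,1,1,1], yaw=[0,0,0,0,0,0])

```text
clock: 11.65
position: [459.2, 72.8, 331.8]
ee_rot: [0.045, 0.999, 0.001, 0.004]
contact_force: [-0.5, 1.0, -3.6]
gripper_width: 42.3
```

Run:
```python
from h import *
b=grab('wrist');a=grab('scene');s=read_state();print(s['position'],s['gripper_width'],s['contact_force'],abs(s['joint_vel']).max())
cv2.imwrite('pics/v9.png',np.hstack([cv2.resize(b['color'],(400,300)),cv2.resize(a['color'][60:360,100:500],(400,300))]))
```

```text
[459.23141283  72.77181579 331.92281906] 41.87813767962885 [ 0.46971787 -0.38945384 -3.19571223] 0.0023523665803139473
```

View pics/v9.png

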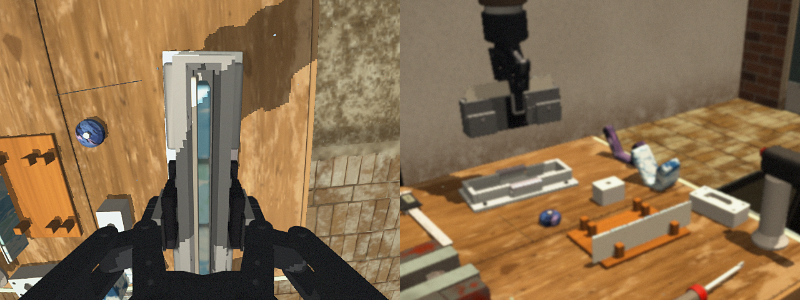

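The cassette hangs level under the gripper, clear of the dock. The strip is in its slot at the same image position as before the lift, and the long strip and bystanders are untouched. Handing in.

```bash
python3 -c "
from bench import *
s=read_state();print(s['clock'],s['position'],s['gripper_width'],s['contact_force']);job_done()"
```

```text
11.75 [459.23141283  72.77181579 331.92281906] 41.87813767962885 [ 0.46971787 -0.38945384 -3.19571223]
the job is handed in; nothing more can be done
```

I moved the short strip (the far one in the rack) into the cassette slot, let it go, pinched both catches and lifted the cassette straight up by about 12 cm. The job was handed in at 11.75 s with the cassette still held by the catches; no verdict was reported.

- **Strip home:** it bottomed with about 15 N at the height calculated for fully home. Its visible end was within about 1 mm of where it should be. The other end was hidden by the gripper, so its seated height rests on the contact and the arm's travel.
- **Lift:** the load was 3 to 4 N, about the weight of the cassette and strip, so nothing was caught on the dock. The cassette looked level and still, with its underside about 130 mm above the bench. In the last picture the strip was still in the slot, and the long strip and the other things had not been moved.
- **One disagreement:** the opening read about 42 mm, against the expected 48 mm over the pinched catches. I put this down to the fingers flexing, as the reading was also about 2 mm low on the 8 mm strip. Catch travel itself I could only judge from the picture and from the free lift.

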